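# Gauge a hammer-handle blank against the flip stop

## Robot

A 6-joint arm with a two-finger parallel gripper is mounted at the origin on the work surface. World frame = base frame: x ahead of the robot, y to its left, z up, the work surface at z = 0. Lengths are in m, angles in degrees, forces in N, time in s.
With the tool pointing down it reaches from about 0.4 to 0.825 m from the base axis. Payload 7 kg.
Tool frame: the origin (TCP) lies on the centre line of the jaws, within the pads' length; the fingertips stand 19 mm ahead of it and the grasp point (between the pads) is the TCP (r.tip_extent is the distance from the TCP to the fingertips, in m); z points along the fingers, y is the line along which they close (so a half turn about z gives the same grasp; the last joint's range is limited). The gripper opens to 88 mm and grips with 3 to 60 N. Pads are 19 mm wide; open, the fingers measure 130 mm over their backs; the gripper's body (78 mm by 193 mm) begins 47 mm behind the grasp point.
Start: joints at [92.309, 20.546, 0.682, 0, -70.136, -16.507], TCP at [0.166, 0.654, 0.246] pointing down, gripper open.
Joint ranges: [-176.03, 176.03], [-82.01, 121.73], [-58.28, 71.71], [-173.87, 95.51], [-174.79, -0.11], [-173.66, 173.66]. Speed limits (degrees/s): [136.94, 136.94, 172.46, 180, 180, 180].

## Interface

Orientations are given as [roll, pitch, yaw] about the fixed x, y, z axes, in that order (R = Rz(yaw) Ry(pitch) Rx(roll)).
In Python, from plant import r gives the robot as it stands. The module is installed in compiled form; this text tells all that it offers.
- The arm moves only by the tool jog_arm, never from a script. Its argument "deltas" is a list that holds one entry, the list of rows, each a list of 5 numbers: the opening, from -1 (shut) to 1 (fully open), then the shift along the world's x, y, z in cm, then the turn about the world's z in rad. In form: [[[claw, dx, dy, dz, turn], ...]]. A call has 1 to 8 rows; each row shifts and turns the commanded pose from where the row before left it; what a row does not reach is not made up. A row lasts 1/8 s, in which the tool goes at most 62.5 mm and 10.7 degrees, less where a joint would pass 70% of its speed; a pose out of reach is approached as far as the arm can. A call with a gripper value outside its range is refused whole. The fingers move at their own pace and stop on an object; "force" is the grip in N (left out, the last holds). Time passes only in rows, so rows that do not move let the fingers close. It gives the time, the measured TCP pose, the force, the opening and the grip force at its end, in the units of the state.
- r.get_state(): the state, without advancing time (a new reading comes with each control period).
- r.capture(name): name is "side" or "top" or "wrist"; returns the picture (384x512x3 uint8, blue, green, red); there is no depth.
- r.camera_info(name): a dict with "fx", "fy", "cx", "cy" (pixels), "k1" (the pictures are not rectified: a ray, as slopes to the right and down, at radius r is drawn at 1 + k1 r^2 times it, then the intrinsics apply), "view" (4x4, takes a point from world to camera coordinates). Camera axes: x right, y up, looking along -z (the intrinsics and any distortion apply to the point x, -y, -z); pixel columns grow to the right and rows downward; lengths in m; the calibration is good to about 2 mm. A picture is of the moment at which its call begins: read the wrist's pose just before it. camera_info takes no time and is no camera call; for the wrist camera it gives the pose at the moment of the call.
- r.close_job(): hands the job in; it is judged then, once.
The state is a dict: "time_s": time; "joints": joint angles; "qd": joint speeds; "joint_torque": joint torques, N m; "tcp_pos": TCP position; "eef_rot": TCP orientation; "contact_force": force on the tool from outside, world axes, zero at the start; "moment": the same for the moment, N m; "gripper_width": finger opening in m; "gripper_force": force on a finger pad.
Only numpy, scipy, OpenCV 4.12 (cv2) and the standard library are available. Lean on these libraries where they do the work, as an engineer would, in place of code of your own. Each camera call takes 0.05 s, during which the arm holds its last target. There are 200 camera calls.

## Task

Flip the stop on the saw guide fully down, then bring the long hammer-handle blank flat along the fence and slide its end up to the tip of the stop's setting screw, holding it there with a light but definite push for a moment; how far the screw sticks out is not known, so feel for it, never push hard and never shift the stop along its rail. Then let go of the blank and flip the stop back up out of the way, leaving the blank lying where it was gauged, flush with the fence, and everything else on the bench alone.

Things in the scene. Friction and masses are not known exactly. Their poses are not given: they have to be found in the camera images.
- guide: Fixed saw guide. Origin on the bench top; x across the fence, away from the robot, y along it, z up. Plywood bed x -110 to 90, y -200 to 200 mm, top at z = 12. Dark steel fence along y: front face (the blank lies against it) at x = 20, 12 thick, top at z = 26. Aluminium rail behind it, x 36 to 76, top z = 24. The blank rests on the bed.
- carriage: Steel carriage on the rail, 40 x 46 mm, top z = 74. Origin: middle of the hinge pin, guide x = 56, z = 62, y 20 to 100 mm; axes as the guide's, hinge along y. Held only by friction: slips along y at about 28 N; must not shift over 2 mm. Push the blank on the screw with 3 to 12 N; over 20 N is too hard, and the contact is stiff (about 20 N per mm).
- stop_leaf (a joint): Hinge of the stop, rad: 0 = fully down (arm level, to -x of the hinge, on a hard stop), pi/2 upright, 1.75 leaning back on its upper stop. Friction 0.13 N m: stays where left. Aluminium, 12 mm thick along y: arm 20 deep, 98 long from the hinge; below it, when down, a leaf plate at guide x -20 to 14, down to z = 18. The leaf plate carries the setting screw.
- stop_tab (a point): Where to hold the stop: on the arm's centre line 86 mm from the hinge axis, 12 mm from its free end, mid-thickness (12 mm, along y); moves with the arm. Stop down: at guide x = -30, z = 62 (arm's top 72), 22 mm in front of the gauged blank's front face; upright: x = 56, z = 148.
- stop_line (a point): Where the setting screw, 14 mm thick, comes out of the -y face of the lowered leaf plate: 6 mm to the -y side of the hinge's middle, guide x = 6, z = 32 mm; fixed to the carriage, axes as the guide's. The screw sticks out 4 to 14 mm towards -y, set differently each time and not measured: the blank's end seats on the screw's flat tip, so find it by feel.
- blank: Hammer-handle blank: pale wooden bar 28 wide (x) x 160 long (y) x 36 high (z) mm, about 0.16 kg, loose on the bed in front of the fence, to the -y side of the stop. Origin: centre of its underside. Flush with the fence, the origin is at guide x = 6; its top 22 mm stand above the fence, so it can be held across its width from above.
- blank_lead (a point): Centre of the blank's +y end face, the end that meets the stop (18 mm above its underside).
- blank_tail (a point): Centre of the blank's -y end face.
- offcut: Short pale wooden offcut 45 x 28 x 36 mm on the bed, beyond the stop; leave alone.
- copper_bowl: Copper bowl, 120 mm across; leave alone.
- hammer: Hammer lying on the bench; leave alone.
- square: Try square, dark wood stock and steel blade; leave alone.
- bench_brush: Bench brush; leave alone.
- wax_tin: Round brass tin, 80 mm across, 50 mm high; leave alone.
Not all that is in view belongs to the job. Leave any green or pink look-alike of the blank alone.

How it is judged:
By the outcome, as a careful person would: the job done as asked, in the order asked, and still so for the second after the job is handed in, with the robot touching nothing.
It also fails if it takes over 72 s, if anything falls off the work surface, if the arm or the gripper's body presses on something with over 40 N, if the wrist force passes 120 N, or if a joint passes its speed limit or range.

## Working session

There is one attempt and no reset: what is moved stays moved. The work goes in short steps, Python scripts to look and compute and a tool call to move; the robot and the scene stay as the last step left them, time stands still between calls to the robot, and variables do not carry over. Pictures are saved under pics/ and viewed, at most 10 in all, crops included, and the job is handed in when it is done.

Besides the shell and the picture viewer there is one more tool, called by a JSON object that holds its "method" and its "body". jog_arm: Moves the arm, as the interface text tells. Its arguments: {"type":"object","properties":{"deltas":{"type":"array"},"force":{"type":"number"}},"required":["deltas"]}

```bash
mkdir -p pics; python3 - <<'E'
from plant import r
import cv2
for n in ["top","side"]:
    cv2.imwrite(f"pics/{n}0.png",cv2.resize(r.capture(n),(800,600)))
    i=r.camera_info(n);print(n,i)
print(r.get_state())
E
```

```text
top {'fx': 359.462741142107, 'fy': 359.462741142107, 'cx': 259.06754811322816, 'cy': 188.01447726708932, 'k1': -0.056057269833182155, 'view': array([[ 0.0287257 , -0.99949975, -0.01323199,  0.00863855],
       [ 0.99775711,  0.0278699 ,  0.06086063, -0.55331361],
       [-0.06046141, -0.01495058,  0.99805856, -1.33520527],
       [ 0.        ,  0.        ,  0.        ,  1.        ]])}
side {'fx': 396.19862263067233, 'fy': 396.19862263067233, 'cx': 258.9701361466221, 'cy': 184.9884804428492, 'k1': -0.10472446448825283, 'view': array([[ 0.92687984, -0.37498623,  0.01670581, -0.53165634],
       [ 0.19574362,  0.52085038,  0.83090271, -0.18513279],
       [-0.3202783 , -0.76687692,  0.55616688, -1.03843277],
       [ 0.        ,  0.        ,  0.        ,  1.        ]])}
{'time_s': 0.1, 'joints': array([ 9.23098380e+01,  2.05870820e+01,  6.39829971e-01, -1.52869562e-02,
       -7.01368633e+01, -1.65051207e+01]), 'qd': array([ 0.00940036, -0.07065451,  0.04545897, -0.0048095 , -0.115176  ,
        0.01320073]), 'joint_torque': array([-8.46014300e-04, -5.84161699e+01,  2.93753546e+01,  7.01555237e+00,
        1.01990972e-02, -4.98977806e-05]), 'tcp_pos': array([0.16548658, 0.65398473, 0.24473301]), 'eef_rot': array([ 1.79915268e+02, -1.01196901e-02, -1.42004799e+01]), 'contact_force': array([-0.11607433,  0.77212097,  0.02202425]), 'moment': array([-0.01076942,  0.00623302,  0.0175078 ]), 'gripper_force': 0.0, 'gripper_width': 0.08789621182746805}
```

View pics/top0.png

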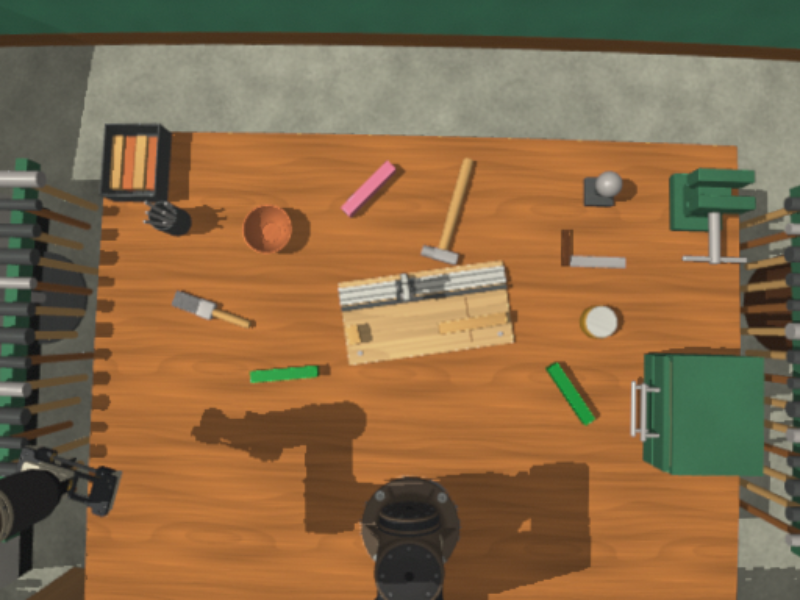

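View pics/side0.png

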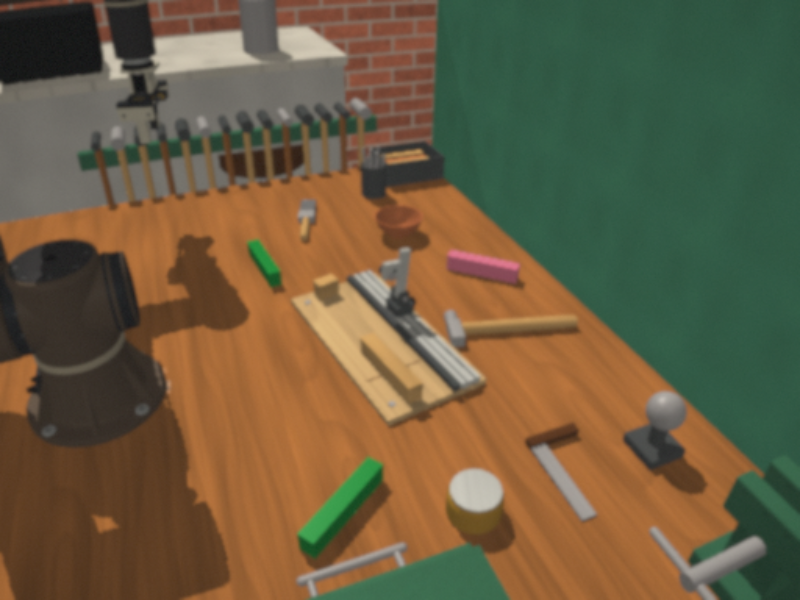

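The top view shows the guide with corners near (338,284), (505,262), (513,342), (349,364). The blank is at about (475,325), the stop is upright at about (405,287), and the offcut is at (363,333). I'll enlarge both crops to get a precise fit.

```bash
cat > h.py <<'E'
import numpy as np, cv2
from plant import r
def proj(P,i):
    P=np.atleast_2d(P); c=P@i["view"][:3,:3].T+i["view"][:3,3]
    a=np.c_[c[:,0]/-c[:,2],-c[:,1]/-c[:,2]]; a=a*(1+i["k1"]*(a**2).sum(1))[:,None]
    return a*[i["fx"],i["fy"]]+[i["cx"],i["cy"]]
def unproj(uv,i,z):
    K=np.array([[i["fx"],0,i["cx"]],[0,i["fy"],i["cy"]],[0,0,1]])
    a=cv2.undistortPoints(np.array(uv,float).reshape(-1,1,2),K,np.array([i["k1"],0,0,0.]))[:,0]
    R,t=i["view"][:3,:3],i["view"][:3,3]; o=-R.T@t
    d=np.c_[a[:,0],-a[:,1],-np.ones(len(a))]@R
    return o+d*((z-o[2])/d[:,2])[:,None]
E
python3 - <<'E'
from h import *
a=r.capture("top")[155:245,205:340]; b=r.capture("side")[150:275,180:320]
cv2.imwrite("pics/c.png",np.vstack([cv2.resize(a,None,fx=5.9,fy=5.9,interpolation=2)[:, :796]])[:560])
cv2.imwrite("pics/d.png",cv2.resize(b,None,fx=4.8,fy=4.8,interpolation=2))
i=r.camera_info("top")
p=unproj(np.array([(338,284),(505,262),(513,342),(349,364)])/1.5625,i,.012);print(p)
print(r.camera_info("wrist")["view"])
E
```

```text
[[ 0.57235015  0.18695265  0.012     ]
 [ 0.63703871 -0.21618272  0.012     ]
 [ 0.44432866 -0.23894256  0.012     ]
 [ 0.3803001   0.15362964  0.012     ]]
[[-2.45689065e-01 -9.69348639e-01  3.16574441e-04  6.74657009e-01]
 [ 9.27014631e-01 -2.35054611e-01 -2.92221156e-01  3.73306388e-02]
 [ 2.83338592e-01 -7.15020736e-02  9.56350718e-01 -3.91123695e-01]
 [ 0.00000000e+00  0.00000000e+00  0.00000000e+00  1.00000000e+00]]
```

View pics/c.png

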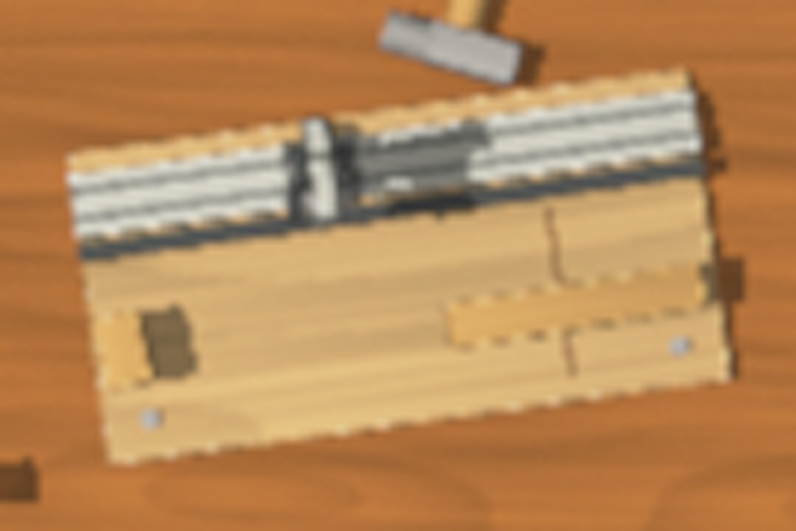

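View pics/d.png

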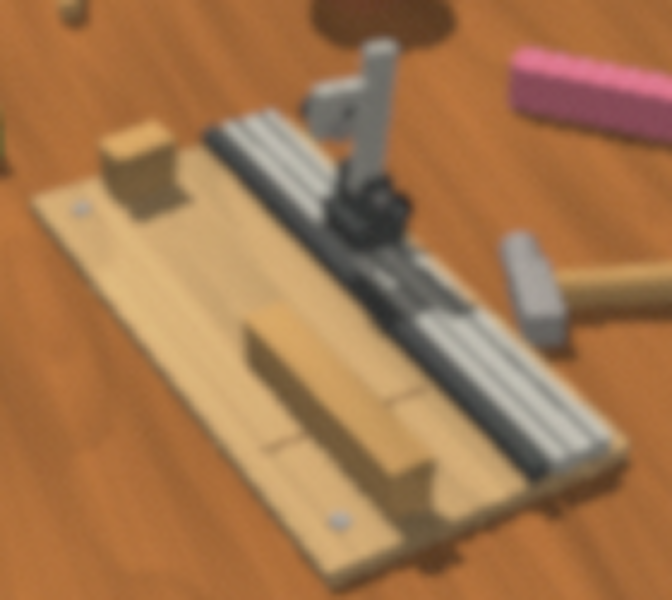

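```bash
cat > fit.py <<'E'
from h import *
from scipy.optimize import least_squares
T=r.camera_info("top");S=r.camera_info("side")
tp=lambda u:(np.array(u,float)+.5)/5.9-.5+[205,155]
sp=lambda u:(np.array(u,float)+.5)/4.8-.5+[180,150]
def W(g,P):
    P=np.atleast_2d(P); c,s=np.cos(g[2]),np.sin(g[2]); 
    return np.c_[g[0]+c*P[:,0]-s*P[:,1],g[1]+s*P[:,0]+c*P[:,1],P[:,2]]
def fit(tP,tu,sP,su,x0):
    f=lambda g:np.r_[(proj(W(g,tP),T)-tp(tu)).ravel(),(proj(W(g,sP),S)-sp(su)).ravel()]
    q=least_squares(f,x0); return q.x,f(q.x).reshape(-1,2)
E
python3 - <<'E'
from fit import *
c=lambda x,y,z:(x/1e3,y/1e3,z/1e3)
g,e=fit([c(90,200,12),c(90,-200,12),c(-110,-200,12),c(-110,200,12)],[(67,156),(688,70),(732,379),(113,462)],
 [c(-110,-200,12),c(90,-200,12),c(-110,200,12)],[(333,576),(625,440),(33,200)],[.5,-.03,.1])
print(g,np.degrees(g[2]));print(e.round(2))
b,e=fit([c(14,80,36+12),c(14,-80,48),c(-14,-80,48),c(-14,80,48)],[(446,307),(706,268),(706,303),(452,347)],
 [c(14,80,48),c(-14,80,48),c(14,-80,48),c(-14,-80,48)],[(285,303),(247,325),(437,458),(395,474)],[.5,-.1,.1])
print(b,np.degrees(b[2]));print(e.round(2))
R=np.array([[np.cos(g[2]),-np.sin(g[2])],[np.sin(g[2]),np.cos(g[2])]])
print("blank in guide",(b[:2]-g[:2])@R)
# carriage+stop tip: hinge y unknown, angle unknown
def arm(y,a,d,o=0): return W(g,[[.056-d*np.cos(a)-0,y,.062+d*np.sin(a)]])
f=lambda q:np.r_[(proj(arm(q[0],q[1],.098),S)-sp([[380,42]])).ravel(),(proj(arm(q[0],q[1],.098),T)-tp([[317,122]])).ravel()]
q=least_squares(f,[.06,1.6]);print(q.x,f(q.x))
for y in (20,40,60,80): print(y,(proj(W(g,[c(56,y,74)]),T)+.5-[205,155])*5.9,(proj(W(g,[c(56,y,74)]),S)+.5-[180,150])*4.8)
i=r.camera_info("wrist");V=i["view"];s=r.get_state();print(i["fx"],-V[:3,:3].T@V[:3,3],s["tcp_pos"])
E
```

```text
[ 0.52167596 -0.0244131   0.1676087 ] 9.603271054852486
[[ 0.2  -0.51]
 [-0.49 -0.61]
 [-0.05 -0.54]
 [-0.59  0.18]
 [-0.97  0.04]
 [ 1.33  1.02]
 [-1.16  0.04]]
[ 0.4895648  -0.13747311  0.1927346 ] 11.042879428796176
[[ 0.26 -0.84]
 [-0.78 -1.39]
 [ 0.54  0.22]
 [ 0.52 -0.06]
 [-0.23  0.08]
 [-0.89 -1.29]
 [-0.05  0.3 ]
 [-0.41  0.95]]
blank in guide [-0.0505224 -0.1061187]
[0.04156756 1.71932965] [ 0.85171717  0.65087936 -0.72859453  0.86454643]
20 [[353.83719449 159.13920812]] [[380.57834775 184.7216547 ]]
40 [[321.42973122 163.68898104]] [[363.94928453 169.29283311]]
60 [[289.02671322 168.23904054]] [[347.70673138 154.22218721]]
80 [[256.63073343 172.78902216]] [[331.83870651 139.49862988]]
296.04360382763855 [0.24197024 0.63478644 0.38474665] [0.16554722 0.65409517 0.24497928]
```

The crops give the guide pose (0.522, -0.024, 9.6°). The stop is leaning back at about 1.72 rad, the carriage is at y≈42 mm, and the blank sits at guide (-50, -106) mm. Next I'll move the wrist camera over the guide for a finer fit.

{"method": "jog_arm", "body": {"deltas": [[[1,2.4,-4.8,0.4,0.03],[1,2.4,-4.8,0.4,0.03],[1,2.4,-4.8,0.4,0.03],[1,2.4,-4.8,0.4,0.03],[1,2.4,-4.8,0.4,0.03],[1,2.4,-4.8,0.4,0.03],[1,2.4,-4.8,0.4,0.03],[1,2.4,-4.8,0.4,0.03]]]}}

```text
time_s: 1.2
tcp_pos: [0.3579, 0.2687, 0.2779]
eef_rot: [-180.0, -0.0, -0.4]
contact_force: [0.2, 0.1, 0.4]
gripper_width: 0.0879
gripper_force: 0.0
```

{"method": "jog_arm", "body": {"deltas": [[[0.2,2.4,-4.8,0.4,0.03],[0.2,2.4,-4.8,0.4,0.03],[0.2,2.4,-4.8,0.4,0.03],[0.2,2.4,-4.8,0.4,0.03],[0.2,2.4,-4.8,0.4,0.03],[0.2,2.4,-4.8,0.4,0.025],[0.2,0,0,0,0],[0.2,0,0,0,0]]]}}

```text
time_s: 2.2
tcp_pos: [0.5013, -0.0179, 0.3012]
eef_rot: [-180.0, 0.0, 9.5]
contact_force: [-1.1, 0.3, 0.6]
gripper_width: 0.0527
gripper_force: 0.0
```

```bash
python3 - <<'E'
from h import *
import pickle
i=r.camera_info("wrist");s=r.get_state();im=r.capture("wrist")
pickle.dump((i,im),open("w1.pkl","wb"))
cv2.imwrite("pics/w1.png",cv2.resize(im,(800,600),interpolation=2))
print(s["tcp_pos"],s["eef_rot"],s["contact_force"],s["gripper_width"],s["joints"])
E
```

```text
[ 0.50131836 -0.01791122  0.30123944] [-1.79991419e+02  3.53328732e-02  9.49659061e+00] [-1.13263231  0.27588245  0.59377035] 0.05270671387076058 [ 2.04212331e+01  2.06973972e+00 -1.54651663e+01 -1.58553113e-02
 -7.24981610e+01  7.90801275e+01]
```

View pics/w1.png

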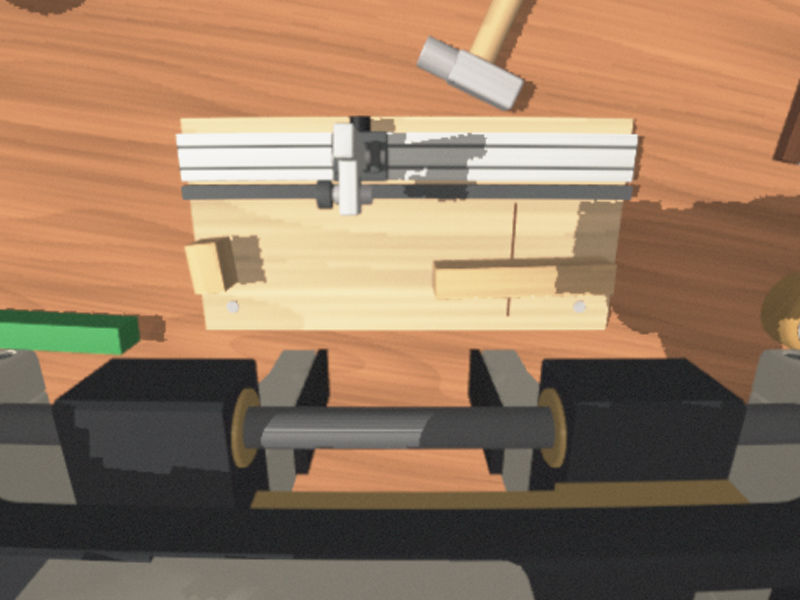

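The wrist view shows the bed corners at (181,118), (633,118), (607,329) and (207,330), and the arm's end face at about (333–355, 124–158). The setting screw sticks out to the right of the leaf at (358–372, 188–205), and the blank's top face spans about (435–614, 268–297).

```bash
python3 - <<'E'
from fit import *
import pickle
i,im=pickle.load(open("w1.pkl","rb"))
wp=lambda u:(np.array(u,float)+.5)/1.5625-.5
c=lambda *a:np.array(a)/1e3
tP=[c(90,200,12),c(90,-200,12),c(-110,-200,12),c(-110,200,12)];tu=[(181,118),(633,118),(607,329),(207,330)]
f=lambda g:(proj(W(g,tP),i)-wp(tu)).ravel()
q=least_squares(f,[.52,-.024,.167]);g=q.x;print(g,np.degrees(g[2]),f(g).round(2))
f=lambda b:(proj(W(b,[c(14,80,48),c(14,-80,48),c(-14,-80,48),c(-14,80,48)]),i)-wp([(434,269),(615,266),(614,295),(437,298)])).ravel()
q=least_squares(f,[.49,-.137,.19]);b=q.x;print(b,np.degrees(b[2]),f(b).round(2))
R=np.array([[np.cos(g[2]),-np.sin(g[2])],[np.sin(g[2]),np.cos(g[2])]])
print("blank in guide",(b[:2]-g[:2])@R)
def L(y,a,d,p,o): # along arm d, perp p (down when down), thick o
    return W(g,[c(56,y*1e3+o,62)+np.array([-np.cos(a)*d/1e3-np.sin(a)*p/1e3,0,np.sin(a)*d/1e3-np.cos(a)*p/1e3])])
def pts(y,a): return np.vstack([L(y,a,98,-10,6),L(y,a,98,-10,-6),L(y,a,76,44,6),L(y,a,76,44,-6),L(y,a,98,10,6),L(y,a,98,10,-6)])
for a in (1.57,1.65,1.75):
  for y in (.04,.05):print(a,y,(((proj(pts(y,a),i)+.5)*1.5625-.5)).round(0).tolist())
u=wp([(333,125),(354,125),(341,214),(358,213)])
f=lambda q:(proj(pts(*q)[:4],i)-u).ravel()
q=least_squares(f,[.042,1.72]);print(q.x,f(q.x).round(2))
y,a=q.x
for l in (4,6,8,10,12,14): print(l,((proj(L(y,a,50,30,-6-l),i)+.5)*1.5625-.5).round(1))
print("tab",L(y,a,86,0,0),"tabdown",L(y,0,86,0,0))
np.save("g.npy",np.r_[g,y,a])
E
```

```text
[ 0.5221739  -0.02217202  0.16746983] 9.59531431776734 [-0.26  0.14  0.63 -0.33 -0.47  0.24  0.06  0.06]
[ 0.48951833 -0.13341505  0.18615449] 10.665866662461182 [ 0.74 -0.31  1.06 -0.57 -0.6   0.31 -1.22  0.66]
blank in guide [-0.0507416 -0.1042434]
1.57 0.04 [[333.0, 141.0], [353.0, 141.0], [341.0, 227.0], [359.0, 227.0], [334.0, 176.0], [354.0, 176.0]]
1.57 0.05 [[315.0, 141.0], [336.0, 141.0], [325.0, 228.0], [344.0, 227.0], [317.0, 176.0], [337.0, 176.0]]
1.65 0.04 [[332.0, 127.0], [353.0, 127.0], [340.0, 219.0], [358.0, 219.0], [333.0, 162.0], [354.0, 162.0]]
1.65 0.05 [[315.0, 127.0], [336.0, 127.0], [324.0, 219.0], [343.0, 219.0], [316.0, 162.0], [337.0, 162.0]]
1.75 0.04 [[332.0, 109.0], [353.0, 109.0], [338.0, 207.0], [357.0, 207.0], [333.0, 145.0], [353.0, 145.0]]
1.75 0.05 [[315.0, 110.0], [336.0, 109.0], [323.0, 207.0], [342.0, 207.0], [315.0, 145.0], [336.0, 145.0]]
[0.03945454 1.67005165] [ 0.1  -1.17 -0.05 -1.25 -0.55  1.51  0.48  2.1 ]
4 [[367.4 194.7]]
6 [[370.2 194.7]]
8 [[373.1 194.6]]
10 [[376.  194.6]]
12 [[378.9 194.6]]
14 [[381.8 194.6]]
tab [[0.57921656 0.02748558 0.14757673]] tabdown [[0.48601701 0.01172989 0.062     ]]
```

{"method": "jog_arm", "body": {"deltas": [[[0.2,3.9,2.27,0,0],[0.2,3.9,2.27,0,0],[0.2,0,0,0,0],[0.2,0,0,-5,0],[0.2,0,0,-5,0],[0.2,0,0,-4,0],[0.2,0,0,-1.3,0],[0.2,0,0,0,0]]], "force": 8}}

```text
time_s: 3.25
tcp_pos: [0.5794, 0.0283, 0.1489]
eef_rot: [180.0, 0.0, 9.6]
contact_force: [-0.1, 0.9, 1.2]
gripper_width: 0.0522
gripper_force: 0.0
```

{"method": "jog_arm", "body": {"deltas": [[[-0.4,0,0,0,0],[-0.75,0,0,0,0],[-1,0,0,0,0],[-1,0,0,0,0]]], "force": 8}}

```text
time_s: 3.75
tcp_pos: [0.5797, 0.0277, 0.149]
eef_rot: [-180.0, -0.0, 9.6]
contact_force: [0.7, -0.7, 0.2]
gripper_width: 0.018
gripper_force: 0.0
```

{"method": "jog_arm", "body": {"deltas": [[[-1,0,0,0,0],[-1,0,0,0,0],[-1,0,0,0,0]]]}}

```text
time_s: 4.12
tcp_pos: [0.5796, 0.0278, 0.1487]
eef_rot: [-180.0, -0.0, 9.6]
contact_force: [-1.3, 1.5, 1.2]
gripper_width: 0.0116
gripper_force: 8.0
```

```bash
python3 - <<'E'
from h import *
g=np.load("g.npy");s=r.get_state();print(s["tcp_pos"],s["contact_force"],s["gripper_width"],s["gripper_force"])
d=np.array([np.cos(g[2]),np.sin(g[2]),0]);h=np.array([*(g[:2]+.056*d[:2]+g[3]*np.array([-d[1],d[0]])),.062])
v=s["tcp_pos"]-h; print("tcp rel hinge",v@d,v@[-d[1],d[0],0],v[2])
th=np.linspace(g[4],0,17)
print((np.diff(np.outer(-np.cos(th)*.086,d)+np.outer(np.sin(th)*.086,[0,0,1]),axis=0)*100).round(2).tolist())
E
```

```text
[0.57962748 0.02776649 0.14873376] [-1.27834035  1.46997612  1.16924445] 0.011570884406591672 8.00009697675705
tcp rel hinge 0.00897394516241478 0.00020849204850430236 0.08673375905193434
[[-0.88, -0.15, 0.04], [-0.88, -0.15, -0.05], [-0.87, -0.15, -0.14], [-0.85, -0.14, -0.24], [-0.82, -0.14, -0.32], [-0.79, -0.13, -0.41], [-0.74, -0.13, -0.49], [-0.69, -0.12, -0.57], [-0.62, -0.11, -0.64], [-0.56, -0.09, -0.7], [-0.48, -0.08, -0.75], [-0.4, -0.07, -0.8], [-0.32, -0.05, -0.84], [-0.23, -0.04, -0.87], [-0.14, -0.02, -0.89], [-0.05, -0.01, -0.9]]
```

{"method": "jog_arm", "body": {"deltas": [[[-1,-0.88,-0.15,0.04,0],[-1,-0.88,-0.15,-0.05,0],[-1,-0.87,-0.15,-0.14,0],[-1,-0.85,-0.14,-0.24,0],[-1,-0.82,-0.14,-0.32,0],[-1,-0.79,-0.13,-0.41,0],[-1,-0.74,-0.13,-0.49,0],[-1,-0.69,-0.12,-0.57,0]]]}}

```text
time_s: 5.12
tcp_pos: [0.5137, 0.0167, 0.1263]
eef_rot: [-180.0, 0.0, 9.6]
contact_force: [0.1, 3.3, 1.7]
gripper_width: 0.0118
gripper_force: 8.0
```

{"method": "jog_arm", "body": {"deltas": [[[-1,-0.62,-0.11,-0.64,0],[-1,-0.56,-0.09,-0.7,0],[-1,-0.48,-0.08,-0.75,0],[-1,-0.4,-0.07,-0.8,0],[-1,-0.32,-0.05,-0.84,0],[-1,-0.23,-0.04,-0.87,0],[-1,-0.14,-0.02,-0.89,0],[-1,0,0,0,0]]]}}

```text
time_s: 6.12
tcp_pos: [0.486, 0.012, 0.0705]
eef_rot: [180.0, 0.1, 9.6]
contact_force: [-0.9, 5.6, -3.4]
gripper_width: 0.0118
gripper_force: 8.0
```

{"method": "jog_arm", "body": {"deltas": [[[-1,-0.03,0.03,-0.4,0],[-1,-0.02,0,-0.4,0],[-1,0,0,-0.15,0],[-1,0,0,0,0]]]}}

```text
time_s: 6.62
tcp_pos: [0.4855, 0.012, 0.0618]
eef_rot: [180.0, 0.1, 9.6]
contact_force: [-3.7, 1.7, -2.6]
gripper_width: 0.0121
gripper_force: 8.0
```

{"method": "jog_arm", "body": {"deltas": [[[-1,0,0,-0.1,0],[-1,0,0,-0.1,0],[-1,0,0,0,0]]]}}

```text
time_s: 7.0
tcp_pos: [0.4856, 0.012, 0.0601]
eef_rot: [180.0, 0.1, 9.6]
contact_force: [-4.2, 1.9, -0.3]
gripper_width: 0.0118
gripper_force: 8.0
```

{"method": "jog_arm", "body": {"deltas": [[[-1,0,0,-0.1,0],[-1,0,0,-0.1,0],[-1,0,0,0,0]]]}}

```text
time_s: 7.38
tcp_pos: [0.4857, 0.012, 0.0583]
eef_rot: [180.0, 0.1, 9.6]
contact_force: [-5.1, 1.6, 1.1]
gripper_width: 0.0118
gripper_force: 8.0
```

{"method": "jog_arm", "body": {"deltas": [[[-0.4,0,0,0,0],[-0.4,0,0,0,0],[-0.4,0,0,2,0],[-0.4,0,0,2,0],[-1,0,0,0,0],[-1,0,0,0,0],[-1,0,0,0,0],[-1,0,0,0,0]]]}}

```text
time_s: 8.38
tcp_pos: [0.4861, 0.0122, 0.0978]
eef_rot: [180.0, 0.1, 9.6]
contact_force: [0.9, 0.3, 0.3]
gripper_width: 0.0005
gripper_force: 0.0
```

{"method": "jog_arm", "body": {"deltas": [[[-1,0,0,-0.3,0],[-1,0,0,-0.2,0],[-1,0,0,-0.1,0],[-1,0,0,0,0]]]}}

```text
time_s: 8.88
tcp_pos: [0.4863, 0.0123, 0.0922]
eef_rot: [180.0, 0.0, 9.6]
contact_force: [0.2, -0.1, 0.1]
gripper_width: 0.0005
gripper_force: 0.0
```

{"method": "jog_arm", "body": {"deltas": [[[-1,0,0,-0.1,0],[-1,0,0,-0.1,0],[-1,0,0,0,0]]]}}

```text
time_s: 9.25
tcp_pos: [0.4865, 0.0124, 0.091]
eef_rot: [180.0, -0.0, 9.6]
contact_force: [-3.4, 0.5, 8.0]
gripper_width: 0.0003
gripper_force: 4.0
```

Contact came at the predicted height (fingertips at 72 mm) and resisted 8 N, so the stop is fully down. Next is the blank.

{"method": "jog_arm", "body": {"deltas": [[[-1,0,0,3,0],[-1,0,-1.5,4,-0.1725],[0.5,0,-2,0,-0.1725],[0.5,0.1,-2,0,-0.1725],[0.5,0.1,-2,0,-0.1725],[0.5,0.1,-2,0,-0.1725],[0.5,0,-2,0,-0.1725],[0.5,0,-2,0,-0.1725]]]}}

```text
time_s: 10.25
tcp_pos: [0.4893, -0.1233, 0.1603]
eef_rot: [-180.0, 0.0, -59.9]
contact_force: [0.2, -0.6, 0.1]
gripper_width: 0.0548
gripper_force: 0.0
```

{"method": "jog_arm", "body": {"deltas": [[[0.5,0,-1.08,0,-0.1725],[0.5,0,0,0,-0.1725],[0.5,0,0,0,0],[0.5,0,0,0,0]]]}}

```text
time_s: 10.75
tcp_pos: [0.4894, -0.1333, 0.1603]
eef_rot: [-180.0, 0.0, -79.1]
contact_force: [-0.0, -0.9, -0.2]
gripper_width: 0.0658
gripper_force: 0.0
```

```bash
python3 - <<'E'
from h import *
import pickle
i=r.camera_info("wrist");s=r.get_state();im=r.capture("wrist")
pickle.dump((i,im),open("w2.pkl","wb"))
cv2.imwrite("pics/w2.png",cv2.resize(im,(800,600),interpolation=2))
print(s["tcp_pos"],s["eef_rot"],s["contact_force"],s["gripper_width"])
E
```

```text
[ 0.4893719  -0.13332896  0.16034794] [-1.79997391e+02  8.83386978e-04 -7.91444760e+01] [-0.02768531 -0.86219563 -0.21765434] 0.06578225597878123
```

View pics/w2.png

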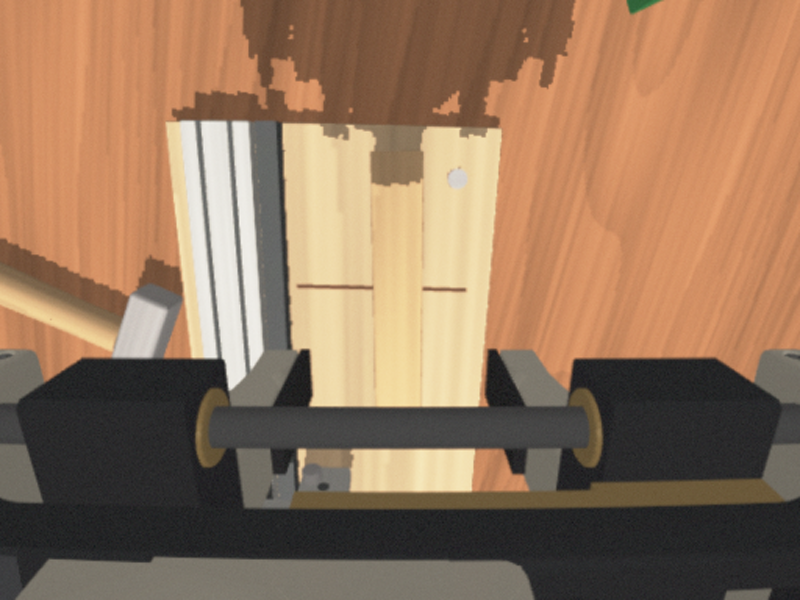

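The blank is centred between the jaws (columns 373–422, jaw midline about 398) and parallel to them. Descending and gripping now.

{"method": "jog_arm", "body": {"deltas": [[[0.5,0,0,-5,0],[0.5,0,0,-4,0],[0.5,0,0,-2.1,0],[0,0,0,0,0],[-1,0,0,0,0],[-1,0,0,0,0],[-1,0,0,0,0],[-1,0,0,0,0]]], "force": 25}}

```text
time_s: 11.8
tcp_pos: [0.4898, -0.1334, 0.0501]
eef_rot: [-179.9, -0.0, -79.4]
contact_force: [-1.6, 0.9, 5.1]
gripper_width: 0.0278
gripper_force: 25.0
```

{"method": "jog_arm", "body": {"deltas": [[[-1,0.8,0.13,0,-0.0175],[-1,0.9,0.15,0,0],[-1,0.9,0.15,0,0],[-1,0.9,0.15,0,0],[-1,0.9,0.15,0,0],[-1,0.6,0.1,0,0],[-1,0.2,0.03,0,0],[-1,0,0,0,0]]]}}

```text
time_s: 12.8
tcp_pos: [0.5402, -0.1254, 0.0502]
eef_rot: [179.9, -0.0, -80.4]
contact_force: [-5.5, -1.0, 11.8]
gripper_width: 0.0281
gripper_force: 25.0
```

{"method": "jog_arm", "body": {"deltas": [[[-1,0.1,0.017,0,0],[-1,0.05,0.01,0,0],[-1,0,0,0,0]]]}}

```text
time_s: 13.18
tcp_pos: [0.5415, -0.1252, 0.0501]
eef_rot: [179.9, -0.0, -80.4]
contact_force: [-7.0, -2.2, 12.8]
gripper_width: 0.0276
gripper_force: 25.0
```

{"method": "jog_arm", "body": {"deltas": [[[-1,0,0,0.05,0],[-1,0,0,0,0]]]}}

```text
time_s: 13.42
tcp_pos: [0.5425, -0.1248, 0.0502]
eef_rot: [180.0, -0.0, -80.4]
contact_force: [-4.0, -0.2, 6.2]
gripper_width: 0.0279
gripper_force: 25.0
```

{"method": "jog_arm", "body": {"deltas": [[[-1,0,0,0.04,0],[-1,0.1,0.017,0,0],[-1,0.1,0.017,0,0],[-1,0,0,0,0]]]}}

```text
time_s: 13.92
tcp_pos: [0.5451, -0.1242, 0.0502]
eef_rot: [-180.0, 0.0, -80.4]
contact_force: [-0.5, 0.4, -0.0]
gripper_width: 0.0278
gripper_force: 25.0
```

{"method": "jog_arm", "body": {"deltas": [[[-1,0.03,0.005,0,0],[-1,0.03,0.005,0,0],[-1,0,0,0,0]]]}}

```text
time_s: 14.3
tcp_pos: [0.5453, -0.1241, 0.0502]
eef_rot: [180.0, 0.0, -80.4]
contact_force: [-2.0, -1.0, 2.5]
gripper_width: 0.0279
gripper_force: 25.0
```

{"method": "jog_arm", "body": {"deltas": [[[-1,0.03,0.005,0,0],[-1,0.03,0.005,0,0],[-1,0,0,0,0]]]}}

```text
time_s: 14.68
tcp_pos: [0.5455, -0.1241, 0.0502]
eef_rot: [179.9, 0.0, -80.4]
contact_force: [-5.6, -0.2, 4.5]
gripper_width: 0.0278
gripper_force: 25.0
```

{"method": "jog_arm", "body": {"deltas": [[[-1,-0.1,0.49,0.02,0],[-1,-0.13,0.79,0,0],[-1,-0.13,0.79,0,0],[-1,-0.13,0.79,0,0],[-1,-0.13,0.79,0,0],[-1,-0.05,0.3,0,0],[-1,0,0,0,0]]]}}

```text
time_s: 15.55
tcp_pos: [0.539, -0.084, 0.0503]
eef_rot: [180.0, 0.0, -80.4]
contact_force: [-4.1, 1.3, -0.8]
gripper_width: 0.0278
gripper_force: 25.0
```

```bash
cat > st.py <<'E'
from h import *
g=np.load("g.npy");s=r.get_state();d=np.array([np.cos(g[2]),np.sin(g[2]),0]);e=np.array([-d[1],d[0],0])
v=s["tcp_pos"]-[*g[:2],0];f=s["contact_force"]
print("guide mm",(np.array([v@d,v@e,v[2]])*1e3).round(2),"F",(f@d).round(2),(f@e).round(2),f[2].round(2),"M",s["moment"].round(3),"rot",s["eef_rot"].round(2),"t",s["time_s"])
E
python3 st.py; python3 st.py
```

```text
guide mm [  6.25 -63.76  50.32] F -3.78 1.97 -0.85 M [ 0.578  1.797 -0.297] rot [ 1.7997e+02  3.0000e-02 -8.0360e+01] t 15.55
guide mm [  6.25 -63.76  50.32] F -3.78 1.97 -0.85 M [ 0.578  1.797 -0.297] rot [ 1.7997e+02  3.0000e-02 -8.0360e+01] t 15.55
```

{"method": "jog_arm", "body": {"deltas": [[[-1,-0.017,0.1,0,0],[-1,-0.017,0.1,0,0],[-1,-0.007,0.04,0,0],[-1,-0.007,0.04,0,0],[-1,0,0,0,0]]]}}

```text
time_s: 16.18
tcp_pos: [0.5387, -0.0819, 0.0504]
eef_rot: [180.0, -0.0, -80.4]
contact_force: [-3.8, -3.3, -2.1]
gripper_width: 0.028
gripper_force: 25.0
```

{"method": "jog_arm", "body": {"deltas": [[[-1,-0.007,0.04,0,0],[-1,-0.007,0.04,0,0],[-1,-0.007,0.04,0,0],[-1,0,0,0,0]]]}}

```text
time_s: 16.68
tcp_pos: [0.5385, -0.0807, 0.0504]
eef_rot: [180.0, -0.0, -80.4]
contact_force: [-3.9, -2.1, -2.2]
gripper_width: 0.0283
gripper_force: 25.0
```

{"method": "jog_arm", "body": {"deltas": [[[-1,-0.007,0.04,0,0],[-1,-0.007,0.04,0,0],[-1,-0.007,0.04,0,0],[-1,0,0,0,0]]]}}

```text
time_s: 17.18
tcp_pos: [0.5383, -0.0795, 0.0504]
eef_rot: [180.0, -0.0, -80.4]
contact_force: [-4.7, -2.4, -1.7]
gripper_width: 0.0279
gripper_force: 25.0
```

{"method": "jog_arm", "body": {"deltas": [[[-1,-0.007,0.04,0,0],[-1,-0.007,0.04,0,0],[-1,-0.007,0.04,0,0],[-1,0,0,0,0]]]}}

```text
time_s: 17.68
tcp_pos: [0.5381, -0.0783, 0.0504]
eef_rot: [180.0, -0.0, -80.4]
contact_force: [-4.4, -2.7, -2.3]
gripper_width: 0.028
gripper_force: 25.0
```

{"method": "jog_arm", "body": {"deltas": [[[-1,-0.007,0.04,0,0],[-1,-0.007,0.04,0,0],[-1,-0.007,0.04,0,0],[-1,0,0,0,0]]]}}

```text
time_s: 18.18
tcp_pos: [0.5379, -0.0771, 0.0504]
eef_rot: [180.0, -0.0, -80.4]
contact_force: [-4.3, -3.0, -1.9]
gripper_width: 0.0277
gripper_force: 25.0
```

{"method": "jog_arm", "body": {"deltas": [[[-1,-0.007,0.04,0,0],[-1,-0.007,0.04,0,0],[-1,-0.007,0.04,0,0],[-1,0,0,0,0]]]}}

```text
time_s: 18.68
tcp_pos: [0.5377, -0.0759, 0.0505]
eef_rot: [180.0, -0.0, -80.4]
contact_force: [-4.2, -2.2, -1.1]
gripper_width: 0.0277
gripper_force: 25.0
```

{"method": "jog_arm", "body": {"deltas": [[[-1,-0.007,0.04,0,0],[-1,-0.007,0.04,0,0],[-1,-0.007,0.04,0,0],[-1,0,0,0,0]]]}}

```text
time_s: 19.18
tcp_pos: [0.5375, -0.0747, 0.0504]
eef_rot: [180.0, -0.0, -80.4]
contact_force: [-4.3, -3.0, -1.3]
gripper_width: 0.0279
gripper_force: 25.0
```

{"method": "jog_arm", "body": {"deltas": [[[-1,-0.007,0.04,0,0],[-1,-0.007,0.04,0,0],[-1,-0.007,0.04,0,0],[-1,0,0,0,0]]]}}

```text
time_s: 19.68
tcp_pos: [0.5374, -0.0739, 0.0504]
eef_rot: [180.0, -0.0, -80.4]
contact_force: [-3.4, -6.2, -3.0]
gripper_width: 0.0278
gripper_force: 25.0
```

{"method": "jog_arm", "body": {"deltas": [[[-1,-0.004,0.025,0,0],[-1,-0.004,0.025,0,0],[-1,0,0,0,0],[-1,0,0,0,0]]]}}

```text
time_s: 20.18
tcp_pos: [0.5374, -0.0738, 0.0505]
eef_rot: [180.0, -0.1, -80.4]
contact_force: [-2.0, -9.4, -2.8]
gripper_width: 0.0276
gripper_force: 25.0
```

```bash
python3 st.py
```

```text
guide mm [  6.36 -53.48  50.48] F -3.52 -8.94 -2.75 M [-3.29   0.936 -0.362] rot [ 1.7998e+02 -6.0000e-02 -8.0380e+01] t 20.175
```

{"method": "jog_arm", "body": {"deltas": [[[-1,0,0,-0.01,0],[-1,0,0,0,0],[-1,0,0,0,0],[-1,0,0,0,0],[-1,0,0,0,0],[-1,0,0,0,0],[-1,0,0,0,0],[-1,0,0,0,0]]]}}

```text
time_s: 21.18
tcp_pos: [0.5374, -0.0738, 0.0505]
eef_rot: [180.0, -0.1, -80.4]
contact_force: [-3.1, -9.5, -2.8]
gripper_width: 0.0279
gripper_force: 25.0
```

```bash
python3 st.py
```

```text
guide mm [  6.38 -53.45  50.47] F -4.68 -8.82 -2.77 M [-3.266  1.108 -0.294] rot [ 1.7998e+02 -6.0000e-02 -8.0380e+01] t 21.175
```

The blank has been held at about 7–9 N for over a second with no slip. Releasing.

{"method": "jog_arm", "body": {"deltas": [[[-0.3,0,0,0,0],[-0.1,0,0,0,0],[0,0,0,0,0],[0,0,0,0,0],[0,0,0,3,0],[0,0,0,5,0],[0,0,0,5,0],[0,0,0,0,0]]]}}

```text
time_s: 22.18
tcp_pos: [0.5401, -0.0724, 0.185]
eef_rot: [-179.5, -0.0, -80.3]
contact_force: [-0.1, 0.3, 0.0]
gripper_width: 0.0443
gripper_force: 0.0
```

```bash
python3 st.py; python3 - <<'E'
from h import *
import pickle
i=r.camera_info("wrist");im=r.capture("wrist")
pickle.dump((i,im),open("w3.pkl","wb"))
cv2.imwrite("pics/w3.png",cv2.resize(im,(800,600),interpolation=2))
E
```

```text
guide mm [  9.35 -52.53 184.95] F -0.07 0.28 0.01 M [0.095 0.022 0.005] rot [-1.7949e+02 -3.0000e-02 -8.0320e+01] t 22.175
```

View pics/w3.png

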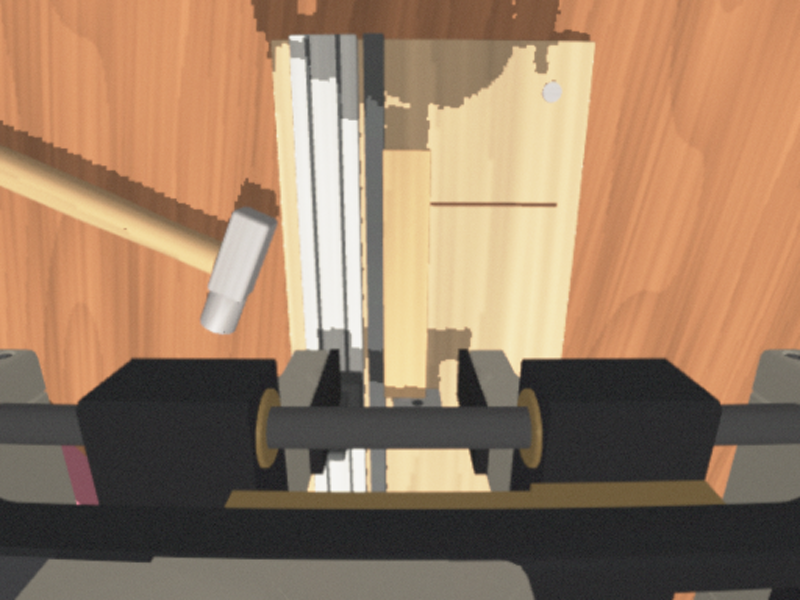

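The blank lies flush along the fence (its back edge meets the fence at column 383, top to bottom), with its end against the stop at about row 388. Now turning back to lift the stop.

{"method": "jog_arm", "body": {"deltas": [[[0,-0.6,0.94,0,0.1745],[0,-0.6,0.94,0,0.1745],[0,-0.6,0.94,0,0.1745],[0,-0.6,0.94,0,0.1745],[0,-0.6,0.94,0,0.1745],[0,-0.6,0.94,0,0.1745],[0,-0.6,0.94,0,0.1745],[0,-0.6,0.94,0,0.1745]]]}}

```text
time_s: 23.22
tcp_pos: [0.4885, 0.0026, 0.179]
eef_rot: [180.0, 0.1, -0.1]
contact_force: [-0.2, -0.3, 0.3]
gripper_width: 0.0437
gripper_force: 0.0
```

{"method": "jog_arm", "body": {"deltas": [[[0,-0.6,0.9,0,0.1745],[0,0,0,0,0],[0,0,0,0,0]]]}}

```text
time_s: 23.6
tcp_pos: [0.4833, 0.0112, 0.1798]
eef_rot: [180.0, 0.1, 9.4]
contact_force: [-0.8, -0.3, -0.3]
gripper_width: 0.0438
gripper_force: 0.0
```

```bash
python3 st.py
```

```text
guide mm [-32.81  39.4  179.77] F -0.88 -0.19 -0.33 M [-0.019 -0.038  0.047] rot [1.7999e+02 5.0000e-02 9.4100e+00] t 23.6
```

{"method": "jog_arm", "body": {"deltas": [[[0,0.26,0.07,-5,0.003],[0,0,0,-4,0],[0,0,0,-2.75,0],[0,0,0,0,0],[-0.5,0,0,0,0],[-1,0,0,0,0],[-1,0,0,0,0],[-1,0,0,0,0]]], "force": 10}}

```text
time_s: 24.6
tcp_pos: [0.4863, 0.0122, 0.0635]
eef_rot: [-180.0, -0.1, 9.8]
contact_force: [-0.9, -0.7, 3.2]
gripper_width: 0.012
gripper_force: 10.0
```

```bash
python3 st.py; python3 - <<'E'
import numpy as np
g=np.load("g.npy");d=np.array([np.cos(g[2]),np.sin(g[2]),0])
th=np.linspace(0,1.70,17)
print((np.diff(np.outer(-np.cos(th)*.086,d)+np.outer(np.sin(th)*.086,[0,0,1]),axis=0)*100).round(2).tolist())
E
```

```text
guide mm [-29.68  39.86  63.49] F -0.96 -0.53 3.2 M [-0.13   0.1   -0.144] rot [-1.7999e+02 -7.0000e-02  9.7800e+00] t 24.6
[[0.05, 0.01, 0.91], [0.14, 0.02, 0.9], [0.24, 0.04, 0.88], [0.33, 0.06, 0.85], [0.41, 0.07, 0.81], [0.5, 0.08, 0.76], [0.57, 0.1, 0.7], [0.64, 0.11, 0.64], [0.71, 0.12, 0.57], [0.76, 0.13, 0.49], [0.81, 0.14, 0.4], [0.85, 0.14, 0.31], [0.87, 0.15, 0.22], [0.89, 0.15, 0.12], [0.9, 0.15, 0.03], [0.9, 0.15, -0.07]]
```

{"method": "jog_arm", "body": {"deltas": [[[-1,0.05,0.01,0.91,0],[-1,0.14,0.02,0.9,0],[-1,0.24,0.04,0.88,0],[-1,0.33,0.06,0.85,0],[-1,0.41,0.07,0.81,0],[-1,0.5,0.08,0.76,0],[-1,0.57,0.1,0.7,0],[-1,0,0,0,0]]]}}

```text
time_s: 25.6
tcp_pos: [0.5089, 0.0159, 0.1219]
eef_rot: [180.0, -0.0, 9.8]
contact_force: [-6.8, 1.6, 6.8]
gripper_width: 0.0118
gripper_force: 10.0
```

```bash
python3 st.py
```

```text
guide mm [ -6.79  39.73 121.91] F -6.4 2.66 6.8 M [ 0.473  2.296 -0.067] rot [ 1.7999e+02 -2.0000e-02  9.7900e+00] t 25.6
```

{"method": "jog_arm", "body": {"deltas": [[[-1,0.6,0.1,0.68,0],[-1,0.69,0.12,0.6,0],[-1,0.76,0.13,0.5,0],[-1,0.81,0.14,0.4,0],[-1,0.85,0.14,0.31,0],[-1,0.87,0.15,0.22,0],[-1,0.89,0.15,0.12,0],[-1,0,0,0,0]]]}}

```text
time_s: 26.6
tcp_pos: [0.5648, 0.0254, 0.1497]
eef_rot: [180.0, -0.1, 9.8]
contact_force: [0.6, -1.8, 1.4]
gripper_width: 0.0119
gripper_force: 10.0
```

```bash
python3 st.py
```

```text
guide mm [ 50.    39.79 149.73] F 0.32 -1.88 1.41 M [-0.518 -0.113 -0.092] rot [ 1.7998e+02 -1.4000e-01  9.8000e+00] t 26.6
```

{"method": "jog_arm", "body": {"deltas": [[[-1,0.6,0.1,0.03,0],[-1,0.6,0.1,-0.02,0],[-1,0.4,0.07,-0.05,0],[-1,0,0,0,0],[-0.4,0,0,0,0],[-0.2,0,0,0,0],[0,0,0,0,0],[0,0,0,0,0]]]}}

```text
time_s: 27.6
tcp_pos: [0.579, 0.028, 0.1488]
eef_rot: [-180.0, -0.0, 9.8]
contact_force: [0.2, 0.5, -0.1]
gripper_width: 0.0422
gripper_force: 0.0
```

{"method": "jog_arm", "body": {"deltas": [[[0,0,0,3,0],[0,0,0,5,0],[0,0,0,5,0],[0,-1.4,-0.5,2,0],[0,-5,-1,0,0],[0,0,0,0,0],[0,0,0,0,0]]]}}

```text
time_s: 28.48
tcp_pos: [0.5151, 0.0129, 0.2993]
eef_rot: [-180.0, -0.1, 9.8]
contact_force: [-0.1, 0.0, -0.2]
gripper_width: 0.0441
gripper_force: 0.0
```

```bash
python3 st.py; python3 - <<'E'
from h import *
import pickle
i=r.camera_info("wrist");im=r.capture("wrist")
pickle.dump((i,im),open("w4.pkl","wb"))
cv2.imwrite("pics/w4.png",cv2.resize(im,(800,600),interpolation=2))
E
```

```text
guide mm [ -1.13  35.78 299.34] F -0.11 0.02 -0.24 M [-0.077 -0.08   0.025] rot [-1.7999e+02 -7.0000e-02  9.7900e+00] t 28.475
```

View pics/w4.png

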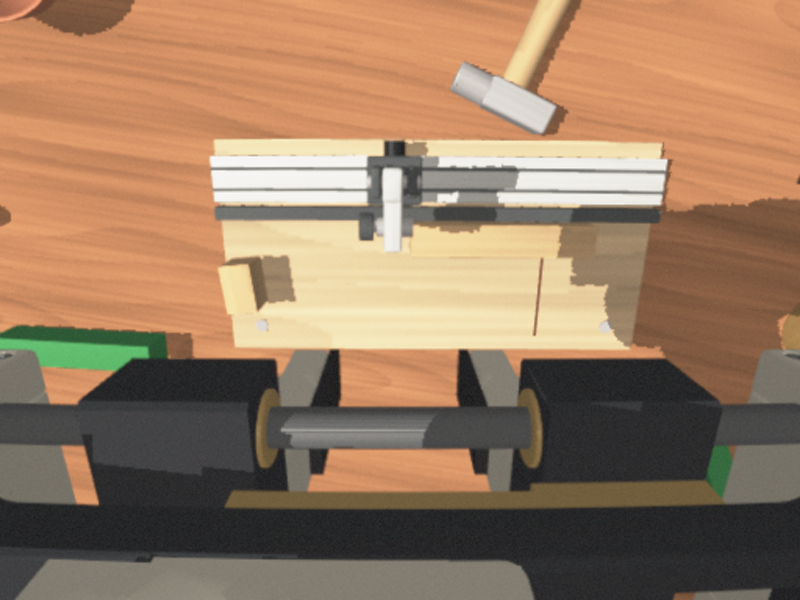

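The stop is upright again at (383–402, 165–252). The blank's top face runs from column 412 to about 597 against the fence. A numeric check first, before handing in.

```bash
python3 - <<'E'
from fit import *
import pickle
i,im=pickle.load(open("w4.pkl","rb"))
c=lambda *a:np.array(a)/1e3; up=lambda P:((proj(P,i)+.5)*1.5625-.5).round(0).tolist()
tP=[c(90,200,12),c(90,-200,12),c(-110,-200,12),c(-110,200,12)]
wp=lambda u:(np.array(u,float)+.5)/1.5625-.5
f=lambda g:(proj(W(g,tP),i)-wp([(214,140),(662,142),(631,349),(235,346)])).ravel()
g=least_squares(f,[.522,-.022,.167]).x;print(g)
y=39.5
for a in (1.4,1.57,1.67,1.75):
    L=lambda d,p,o:c(56-np.cos(a)*d-np.sin(a)*p,y+o,62+np.sin(a)*d-np.cos(a)*p)
    print(a,up(W(g,[L(98,-10,6),L(98,-10,-6),L(76,44,6),L(76,44,-6)])))
print("carriage top",up(W(g,[c(36,y+23,74),c(36,y-23,74),c(76,y+23,74)])))
print("blank top",up(W(g,[c(20,26.5,48),c(-8,26.5,48),c(-8,-133.5,48)])))
E
```

```text
[ 0.52236011 -0.02169856  0.16653139]
1.4 [[382.0, 203.0], [402.0, 203.0], [384.0, 271.0], [402.0, 271.0]]
1.57 [[382.0, 174.0], [403.0, 174.0], [384.0, 256.0], [402.0, 256.0]]
1.67 [[382.0, 156.0], [403.0, 157.0], [383.0, 245.0], [402.0, 246.0]]
1.75 [[382.0, 143.0], [403.0, 143.0], [383.0, 236.0], [402.0, 236.0]]
carriage top [[364.0, 208.0], [423.0, 209.0], [364.0, 155.0]]
blank top [[409.0, 224.0], [409.0, 256.0], [593.0, 257.0]]
```

```bash
python3 -c "
from plant import r
print(r.close_job())"
```

```text
the job is handed in; nothing more can be done
None
```

I handed the job in at about 28.5 s of the 72 s limit; `close_job` gave no verdict. The stop went fully down, the blank was held on the screw tip at about 7 N for over a second and left flush with the fence, and the stop is back up just past upright (about 1.6 rad), with no carriage shift visible in the final picture.

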